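Balance the pan turret and lock its bayonet cap

ROBOT

A 6-joint arm with a two-finger parallel gripper is mounted at the origin on the work surface. World frame = base frame: x ahead of the robot, y to its left, z up, the work surface at z = 0. Lengths are in mm, angles in rad, forces in N, time in s.
With the tool pointing down it reaches from about 325 to 900 mm from the base axis. Payload 3.5 kg.
Tool frame: the origin (TCP) lies on the mounting face of the last link; the fingertips stand 173 mm ahead of it and the grasp point (between the pads) lies 155 mm ahead of it; z points along the fingers, y is the line along which they close (so a half turn about z gives the same grasp; the last joint's range is limited). The gripper opens to 85 mm and grips with 20 to 120 N. Pads are 22 mm wide; open, the fingers measure 114 mm over their backs; the gripper's body (76 mm by 85 mm) begins 54 mm behind the grasp point. The pads swing forward as they close: fully open they stand 13 mm farther back than shut.
Start: joints at [-1.353, 0.276, -0.026, 1.268, 0, 1.467], TCP at [197.067, -593.117, 404.713] pointing down, gripper open.
Joint ranges: [-3.12, 3.12], [-0.85, 1.88], [-1.08, 1.24], [-1.95, 2.15], [-1.57, 1.53], [-3.14, 3.14]. Speed limits (rad/s): [2.57, 2.57, 3.14, 3.14, 3.14, 3.14].

INTERFACE

Orientations are given as a unit quaternion [x, y, z, w].
In Python, from cell import telemetry, get_image, robot gives the robot as it stands.
- The arm moves only by the tool move_arm, never from a script. Its argument "rows" is text: rows parted by semicolons, each of 5 numbers parted by spaces: the gripper's target within -1 to 1 (fully open at 1, half-way at 0, shut at -1), then the shift along the world's x, y, z in cm, then the turn about the world's z in degrees. In form: gripper x y z roll; .... A call has 1 to 12 rows; each row shifts and turns the commanded pose from where the row before left it; what a row does not reach is not made up. A row lasts 1/10 s, in which the tool goes at most 50 mm and 8.59 degrees, less where a joint would pass 70% of its speed; a pose out of reach is approached as far as the arm can. A call is refused whole if a number of a shift passes 5 or a number of a turn 8.59, either way. A call with a gripper value outside its range is refused whole. The fingers move at their own pace and stop on an object; "newtons" is the grip in N (left out, the last holds). Time passes only in rows, so rows that do not move let the fingers close. It gives the time, the measured TCP pose, the force, the opening and the grip force at its end, in the units of the state.
- telemetry.observe(): the state, without advancing time (a new reading comes with each control period).
- get_image(name): name is "scene" or "top"; returns a dict with "frame" (480x640x3 uint8, red, green, blue), "vfov" (degrees; the focal length in pixels is half the picture's height over the tangent of half this angle, whatever the lens; pixels are square), "cx", "cy" (the principal point, pixels), "cam_to_world" (4x4, takes a point from camera to world coordinates). Camera axes: x right, y up, looking along -z (the intrinsics and any distortion apply to the point x, -y, -z); pixel columns grow to the right and rows downward; lengths in mm; the calibration is good to about 2 mm. A picture is of the moment at which its call begins. There is no depth.
- robot.job_done(): hands the job in; it is judged then, once.
The state is a dict: "time_s": time; "qpos": joint angles; "joint_vel": joint speeds; "joint_efforts": joint torques, N m; "tcp_pos": TCP position; "tcp_rot": TCP orientation; "ft_force": force on the tool from outside, world axes, zero at the start; "wrist_torque": the same for the moment, N m; "opening": finger opening in mm; "grip_force": force on a finger pad.
Only numpy, scipy, OpenCV 4.12 (cv2) and the standard library are available. Lean on these libraries where they do the work, as an engineer would, in place of code of your own. Each camera call takes 0.05 s, during which the arm holds its last target. There are 200 camera calls.

TASK

The turret's long weight tray already holds one steel weight: add two of the loose ones, standing side by side on its floor, so that it holds exactly three and one stays on the bench outside the tray. Then take the cap by its wing grip, put its two lugs through the keyhole of the turret's socket, push it down against the spring and twist it a quarter turn clockwise (seen from above). It springs back if let go, so finish while still gripping the cap and holding it fully turned and seated; leave everything else on the bench where it lies.

Things in the scene. Friction and masses are not known exactly. Their poses are not given: they have to be found in the camera images.
- socket (a point): centre of the keyhole in the 84 x 84 mm top face of the fixed white geared turret, 70 mm above the bench; z up, x along the keyhole's two slots, weight tray to its +y side. Keyhole in a 6 mm plate: a 29 x 29 mm square with a slot to either side along x, 13 mm wide, reaching 31 mm from the centre. Inside is a sprung plunger with a turning part that takes the cap's lugs.
- tray (a point): centre of the floor of the white weight tray on the turret's black channel, 36 mm above the bench, 170 mm from the socket along its +y; axes as the socket's (x across, y along the tray). Inside 62 mm (x) by 170 mm (y); lip 4 mm high and 4 mm thick.
- plunger (a joint): how far the plunger is pressed, m. At 0 the resting lugs' underside is 11 mm below the top face. Spring: 4 N up at 0, 8 N at 0.006, where the cap's flange meets the top face. From 0.003 on the lugs are clear below the plate and the cap can turn; turned and no longer pushed, the lugs catch under the plate and it stays near 0.003.
- rotor (a joint): how far the cap has turned the part inside the socket, rad: 0 at rest, growing clockwise seen from above, stop at 1.66. It lags up to about 0.1 rad behind the cap (play). A torsion spring turns it back with 0.02 N m at 0 and 0.13 N m at a quarter turn; friction adds a little.
- cap_grip (a point): centre of the wing grip of the grey cap, 51 mm above its foot; z up, x along wing and lugs (half a turn makes no difference). Wing 44 mm long (x), 14 mm thick (y), 34 mm high (34 to 68 mm above the foot). About 0.12 kg. Stands upright on the bench among the loose weights. With its flange on the socket's top face this point is 34 mm above socket; caught under the plate, 37 mm.
- cap_foot (a point): centre of the underside of the cap. Here two lugs form a bar 56 mm long (x), 8 mm wide, 8 mm high across a stem 24 mm thick (0 to 17 mm up); above it the flange 48 mm across (17 to 22 mm up), body 36 mm across (22 to 34 mm up), then the wing grip.
- weight0_center (a point): plain steel cylinder, 30 mm across, 50 mm high, about 0.2 kg, upright; this point is its centre, 25 mm above its foot; already standing in the tray, anywhere along it
- weight1_center (a point): plain steel cylinder, 30 mm across, 50 mm high, about 0.2 kg, upright; this point is its centre, 25 mm above its foot; loose on the bench
- weight2_center (a point): plain steel cylinder, 30 mm across, 50 mm high, about 0.2 kg, upright; this point is its centre, 25 mm above its foot; loose on the bench
- weight3_center (a point): plain steel cylinder, 30 mm across, 50 mm high, about 0.2 kg, upright; this point is its centre, 25 mm above its foot; loose on the bench
- bolt_a: black socket-head bolt lying loose between the weights, 30 mm long, head 13 mm; bystander, leave it alone
- bolt_b: another such bolt lying loose; bystander, leave it alone
- gear: loose white printed gear, 62 mm across, 20 mm high; bystander, leave it alone
- servo: black servo motor 54 x 20 mm, 41 mm high, standing; bystander, leave it alone
- tape: roll of brown tape, 90 mm across, 24 mm high; bystander, leave it alone
- driver: screwdriver lying; bystander, leave it alone
- bolt_tray: empty black tray 100 x 140 x 35 mm; bystander, leave it alone
Not all that is in view belongs to the job. Of the things like the part that bears cap_grip, leave any that is orange; of the rest the smaller one is meant.

How it is judged (in metres and radians):
On the way, in this order (a step that is already met when the one before it is completed fails the run):
1. exactly three weights stand in the tray, let go (((x of weight0_center in the frame of tray between -0.033 and 0.033 m and y of weight0_center in the frame of tray between -0.087 and 0.087 m and z of weight0_center in the frame of tray between 0.015 and 0.032 m and angle between each of weight0_center, weight2_center, weight3_center's own z axis and vertical below 0.2 rad and x of weight2_center in the frame of tray between -0.033 and 0.033 m and y of weight2_center in the frame of tray between -0.087 and 0.087 m and z of weight2_center in the frame of tray between 0.015 and 0.032 m and x of weight3_center in the frame of tray between -0.033 and 0.033 m and y of weight3_center in the frame of tray between -0.087 and 0.087 m and z of weight3_center in the frame of tray between 0.015 and 0.032 m and (x of weight1_center in the frame of tray above 0.045 m or x of weight1_center in the frame of tray below -0.045 m or y of weight1_center in the frame of tray above 0.1 m or y of weight1_center in the frame of tray below -0.1 m)) or (x of weight0_center in the frame of tray between -0.033 and 0.033 m and y of weight0_center in the frame of tray between -0.087 and 0.087 m and z of weight0_center in the frame of tray between 0.015 and 0.032 m and angle between each of weight0_center, weight1_center, weight3_center's own z axis and vertical below 0.2 rad and x of weight1_center in the frame of tray between -0.033 and 0.033 m and y of weight1_center in the frame of tray between -0.087 and 0.087 m and z of weight1_center in the frame of tray between 0.015 and 0.032 m and x of weight3_center in the frame of tray between -0.033 and 0.033 m and y of weight3_center in the frame of tray between -0.087 and 0.087 m and z of weight3_center in the frame of tray between 0.015 and 0.032 m and (x of weight2_center in the frame of tray above 0.045 m or x of weight2_center in the frame of tray below -0.045 m or y of weight2_center in the frame of tray above 0.1 m or y of weight2_center in the frame of tray below -0.1 m)) or (x of weight0_center in the frame of tray between -0.033 and 0.033 m and y of weight0_center in the frame of tray between -0.087 and 0.087 m and z of weight0_center in the frame of tray between 0.015 and 0.032 m and angle between each of weight0_center, weight1_center, weight2_center's own z axis and vertical below 0.2 rad and x of weight1_center in the frame of tray between -0.033 and 0.033 m and y of weight1_center in the frame of tray between -0.087 and 0.087 m and z of weight1_center in the frame of tray between 0.015 and 0.032 m and x of weight2_center in the frame of tray between -0.033 and 0.033 m and y of weight2_center in the frame of tray between -0.087 and 0.087 m and z of weight2_center in the frame of tray between 0.015 and 0.032 m and (x of weight3_center in the frame of tray above 0.045 m or x of weight3_center in the frame of tray below -0.045 m or y of weight3_center in the frame of tray above 0.1 m or y of weight3_center in the frame of tray below -0.1 m))) and contact force between the fingers and weight0 below 0.3 N and contact force between the fingers and weight1 below 0.3 N and contact force between the fingers and weight2 below 0.3 N and contact force between the fingers and weight3 below 0.3 N), for 0.2 s.
2. the cap's lugs are through the keyhole and it is pushed down against the spring, not yet turned (horizontal distance between cap_grip and socket below 0.006 m and angle between cap_grip's own z axis and vertical below 0.12 rad and value of joint plunger above 0.0025 m and value of joint rotor below 0.5 rad), for 0.04 s.
At the end, for the whole second after the job is handed in: Exactly 3 weights upright (0.2 rad) on the tray floor, untouched, the 4th outside; cap within 6 mm of the socket axis, 0.12 rad of upright, grip 31-39.5 mm above the top face, plunger over 1.5 mm, rotor over 1.33 rad, wing within 0.3 rad of crosswise to the slots; fingers grip the cap over 2 N (all of step 1 and horizontal distance between cap_grip and socket below 0.006 m and angle between cap_grip's own z axis and vertical below 0.12 rad and value of joint rotor above 1.33 rad and value of joint plunger above 0.0015 m and z of cap_grip in the frame of socket between 0.031 and 0.0395 m and angle between the x axis of cap_grip and the y axis of socket, either way round below 0.3 rad and contact force between the fingers and cap above 2 N); the arm keeps its last pose, push and grip.
It fails at once if a bystander is moved by more than 40 mm (distance of any of bolt_a, bolt_b, gear, servo, tape, driver, bolt_tray from where it was at the start of the episode above 0.04 m).
It also fails if it takes over 70 s, if anything falls off the work surface, if the arm or the gripper's body presses on something with over 40 N, if the wrist force passes 120 N, or if a joint passes its speed limit or range.

## Working session

There is one attempt and no reset: what is moved stays moved. The work goes in short steps, Python scripts to look and compute and a tool call to move; the robot and the scene stay as the last step left them, time stands still between calls to the robot, and variables do not carry over. Pictures are saved under pics/ and viewed, at most 10 in all, crops included, and the job is handed in when it is done.

Besides the shell and the picture viewer there is one more tool, called after "Call:" as name(argument=value, ...) on one line, values as JSON. move_arm: Moves the arm, as the interface text tells. Its arguments: {"type":"object","properties":{"rows":{"type":"string"},"newtons":{"type":"number"}},"required":["rows"]}

```bash
mkdir -p pics; ls; cat > h.py <<'E'
import numpy as np,cv2
from cell import telemetry,get_image,robot
def grab(n,f):
    d=get_image(n); cv2.imwrite('pics/%s.png'%f,cv2.cvtColor(d['frame'],cv2.COLOR_RGB2BGR))
    np.savez('pics/%s.npz'%f,**{k:d[k] for k in d}); return d
def load(f): return np.load('pics/%s.npz'%f,allow_pickle=True)
def ray(d,u,v):
    f=240/np.tan(np.radians(float(d['vfov']))/2)
    M=np.array(d['cam_to_world'],float)
    r=M[:3,:3]@np.array([(u-float(d['cx']))/f,-(v-float(d['cy']))/f,-1]); return M[:3,3],r
def at(d,u,v,z):
    o,r=ray(d,u,v); return (o+r*(z-o[2])/r[2]).round(1)
def proj(d,p):
    f=240/np.tan(np.radians(float(d['vfov']))/2)
    M=np.array(d['cam_to_world'],float); q=M[:3,:3].T@(np.array(p,float)-M[:3,3])
    return (float(d['cx'])-f*q[0]/q[2],float(d['cy'])+f*q[1]/q[2])
E
python3 - <<'E'
from h import *
for n in ('scene','top'):
    d=grab(n,n+'0'); print(n,{k:d[k] for k in d if k!='frame'})
print(telemetry.observe())
E
```

```text
pics
scene {'vfov': 57.07416400290134, 'cx': 327.31482733779166, 'cy': 242.2059468740013, 'cam_to_world': array([[ 7.48638460e-01, -3.99825246e-01,  5.28848021e-01,
         1.08160254e+03],
       [ 6.62932375e-01,  4.42046535e-01, -6.04247902e-01,
        -6.53656624e+02],
       [ 7.81813042e-03,  8.02953693e-01,  5.95990137e-01,
         6.45046739e+02],
       [ 0.00000000e+00,  0.00000000e+00,  0.00000000e+00,
         1.00000000e+00]])}
top {'vfov': 48.72063376867587, 'cx': 321.00813216241204, 'cy': 241.20073532976733, 'cam_to_world': array([[-1.84678555e-02,  9.96076469e-01, -8.65482922e-02,
         4.75848603e+02],
       [-9.99660330e-01, -1.68033266e-02,  1.99216445e-02,
        -7.34595163e+01],
       [ 1.83891821e-02,  8.68868045e-02,  9.96048453e-01,
         1.37076360e+03],
       [ 0.00000000e+00,  0.00000000e+00,  0.00000000e+00,
         1.00000000e+00]])}
{'time_s': 0.1, 'qpos': array([-1.35339915e+00,  2.77092198e-01, -2.77392765e-02,  1.26800866e+00,
       -3.74327269e-06,  1.46739348e+00]), 'joint_vel': array([-0.00091973, -0.00220853,  0.00238526,  0.00082996,  0.00017273,
       -0.00161126]), 'joint_efforts': array([ 2.27695709e-04, -4.46705639e+01,  2.96130127e+01,  8.39056709e-03,
       -1.03538468e-04, -6.59554864e-07]), 'tcp_pos': array([ 196.99047768, -592.77157059,  403.65136617]), 'tcp_rot': array([ 9.87162959e-01,  1.59713015e-01, -6.00825885e-05, -1.02013605e-03]), 'ft_force': array([ 1.08719076, -0.7074051 , -0.46845262]), 'wrist_torque': array([-0.02252765,  0.01357257,  0.00859583]), 'grip_force': 0.0, 'opening': 85.11562205941526}
```

View pics/top0.png

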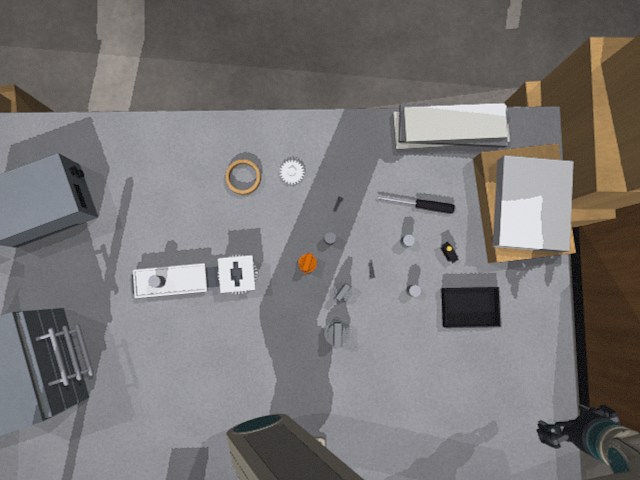

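View pics/scene0.png

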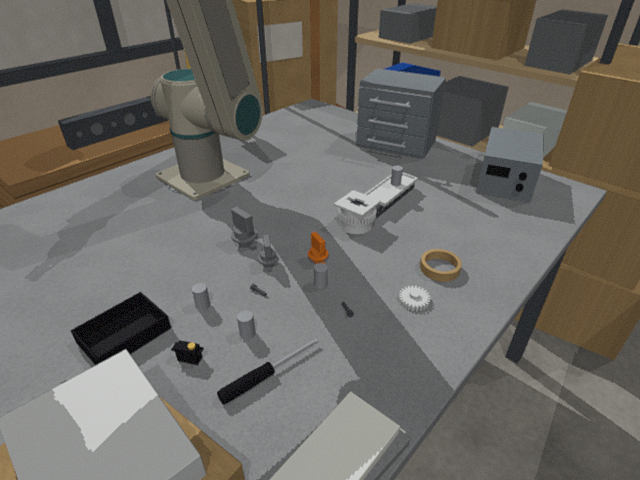

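Top view: socket about (236,274), tray (133–207, 265–297) with weight0 at (156,281), loose weights at (329,239), (408,241), (414,291), small grey cap (342,293), big one (336,333), orange decoy (307,263).

```bash
python3 - <<'E'
from h import *
t=load('top0');s=load('scene0')
ti=cv2.imread('pics/top0.png');si=cv2.imread('pics/scene0.png')
a=cv2.resize(ti[225:345,125:285],None,fx=2.5,fy=2.5,interpolation=cv2.INTER_CUBIC)
b=cv2.resize(ti[225:345,285:445],None,fx=2.5,fy=2.5,interpolation=cv2.INTER_CUBIC)
c=cv2.resize(si[160:280,320:480],None,fx=2.5,fy=2.5,interpolation=cv2.INTER_CUBIC)
e=cv2.resize(si[200:320,180:340],None,fx=2.5,fy=2.5,interpolation=cv2.INTER_CUBIC)
cv2.imwrite('pics/crop1.png',np.vstack([np.hstack([a,b]),np.hstack([c,e])]))
for n,u,v,z in [('sock',236.5,274,70),('w0',155,281,86),('wA',329.5,238,50),('wB',408,240,50),('wC',414,291,50),('cap',342,291,51),('servo',450,250,20),('boltb',372,269,0),('orange',307,263,50),('big',335,330,50)]:
    p=at(t,u,v,z);print(n,p,np.hypot(*p[:2]).round(),np.round(proj(s,p),1))
E
```

```text
sock [511.9 108.5  70. ] 523.0 [357.  201.1]
w0 [498.2 301.7  86. ] 582.0 [396.9 167.4]
wA [ 598.3 -121.3   50. ] 610.0 [320.9 265.5]
wB [ 590.  -318.3   50. ] 670.0 [246.1 314. ]
wC [ 462.3 -329.1   50. ] 567.0 [200.1 285.8]
cap [ 465.6 -149.7   51. ] 489.0 [268.3 245.8]
servo [ 565.  -431.1   20. ] 711.0 [189.2 353.6]
boltb [ 520.5 -231.6    0. ] 570.0 [258.8 292.7]
orange [536.7 -64.   50. ] 541.0 [317.7 241.9]
big [ 370.2 -130.3   50. ] 392.0 [247.1 226.2]
```

View pics/crop1.png

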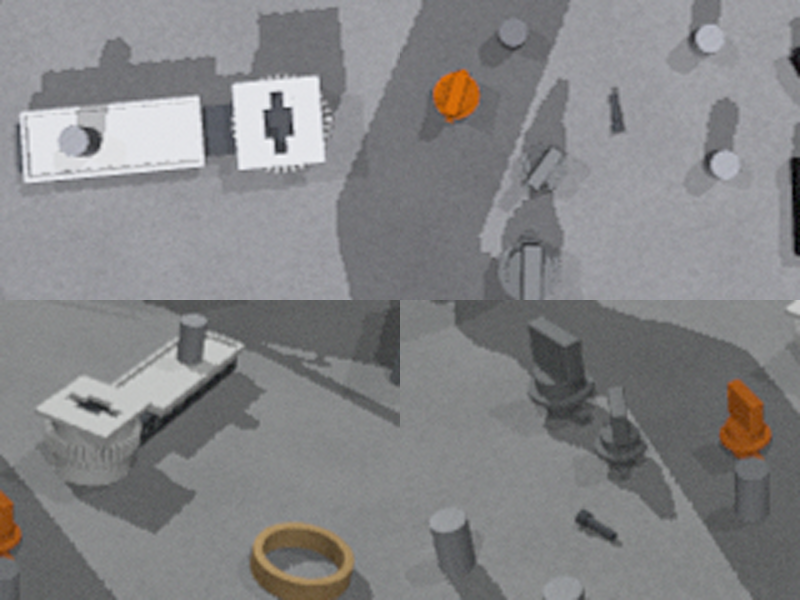

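Crop: turret face, keyhole, weight tops and the small cap's wing (end-on in the scene view, about −44° in world) are all visible and consistent between the two views. I'll refine the numbers.

```bash
python3 - <<'E'
from h import *
t=load('top0');s=load('scene0');im=t['frame'];g=cv2.cvtColor(im,cv2.COLOR_RGB2GRAY)
for n,u,v,h in [('wA',329.6,238,50),('wB',408.4,240.4,50),('wC',414.2,290.2,50),('w0',154,281,86)]:
    p=at(t,u,v,h);print(n,p,np.round(proj(s,p),1))
def blobs(m,x0,y0,x1,y1,z,mn):
    q=np.zeros_like(m);q[y0:y1,x0:x1]=m[y0:y1,x0:x1]
    for c in cv2.findContours(q,cv2.RETR_LIST,cv2.CHAIN_APPROX_NONE)[0]:
        r=cv2.minAreaRect(c)
        if min(r[1])>mn:
            b=cv2.boxPoints(r);w=np.array([at(t,*k,z) for k in b]);e=w[1]-w[0];e2=w[2]-w[1]
            print(np.round(r[0],1),at(t,*r[0],z),'L',np.linalg.norm(e).round(1),np.degrees(np.arctan2(e[1],e[0])).round(1),np.linalg.norm(e2).round(1))
W=(g>190).astype(np.uint8)*255
print('turret white');blobs(W,215,250,262,300,70,8)
print('keyhole dark');blobs((g<120).astype(np.uint8)*255,222,258,250,290,70,3)
print('tray');blobs(W,125,255,212,305,40,10)
print(g[280:306,330:356])
E
```

```text
wA [ 598.3 -121.5   50. ] [320.8 265.6]
wB [ 588.9 -319.2   50. ] [245.4 314. ]
wC [ 464.3 -329.6   50. ] [200.5 286.4]
w0 [498.2 304.1  86. ] [397.4 167.1]
turret white
[236.  273.6] [512.8 109.7  70. ] L 33.5 -83.0 66.7
[235.8 273.9] [512.3 110.3  70. ] L 85.7 -86.4 87.0
keyhole dark
[236.  273.5] [513.2 109.7  70. ] L 24.4 -90.9 56.2
tray
[169.3 280.3] [500.2 279.6  40. ] L 178.9 -85.6 70.1
[[115 119 151 164 136 110 113 115 115 118 113 117 115 115 117 113 118 116
  118 117 111 133 153 154 158 159]
 [116 141 165 162 139 113 111 116 113 117 110 109 112 116 112 111 116 118
  117 115 112 135 153 153 157 156]
 [114 141 161 158 134 119 119 113 113 114 104  99 115 115 112 107 112 112
  116 116 111 136 154 149 152 151]
 [112 139 163 144 113 113 116 102 102 106 110 111 106 110  96  91 103 100
  104 114 112 132 155 151 154 154]
 [122 148 160 141 112 109 110 107 109 106 108 108 106 102  84 112 126 102
   97 105 113 136 153 154 154 155]
 [141 163 161 139 106 108 111 110 106 109 104  99  90  63  85 132 148 139
  119 105 103 134 149 151 152 160]
 [144 159 158 140 125 124 104 104 107 109 112  98
[... 1431 characters left out ...]
36 126 130
  142 143 146 147 147 148 145 144]
 [135 133 135 138 133 130 118  86  86 125 113  76  85  92 107 124 111 128
  148 145 149 148 144 143 143 144]
 [130 135 134 137 134 134 114  86  78  79  96  92  86  86  80  87 134 145
  143 143 143 141 139 140 139 141]
 [133 131 137 136 139 136 116  88  90  92  99  95  93  95 104 102 127 147
  142 141 144 140 143 145 143 151]
 [135 135 139 144 147 145 121  91  93  98 102 110 120 119 118 109 131 148
  144 140 148 141 141 144 151 157]
 [133 135 136 147 150 152 127 100 101 109 116 120 115 113 115 109 135 150
  151 149 151 150 149 152 155 157]
 [138 131 147 139 110 114 113 117 118 111 116 115 117 118 113 114 140 158
  161 158 156 148 156 154 152 155]]
```

Call:
move_arm(rows="1 2.7 2.6 0 7; 1 2.7 2.6 0 7; 1 2.7 2.6 0 7; 1 2.7 2.6 0 7; 1 2.7 2.6 0 7; 1 2.7 2.7 -1 7; 1 2.7 2.7 -2 7; 1 2.7 2.7 -3 7; 1 2.7 2.7 -3 7; 1 2.4 2.55 -3 7; 1 0 0 0 5.6; 1 0 0 0 0", newtons=40)

```text
time_s: 1.3
tcp_pos: [464.1, -328.1, 282.8]
tcp_rot: [0.681, 0.732, -0.0, -0.002]
ft_force: [-0.1, 0.7, 0.3]
opening: 85.5
grip_force: 0.0
```

Call:
move_arm(rows="1 0 0 -3 0; 1 0 0 -3 0; 1 0 0 -2.5 0; 1 0 0 -1.2 0; 1 0 0 0 0; -1 0 0 0 0; -1 0 0 0 0; -1 0 0 0 0; -1 0 0 0 0; -1 0 0 0 0; -1 0 0 0 0")

```text
time_s: 2.4
tcp_pos: [464.6, -330.1, 189.0]
tcp_rot: [0.682, 0.731, -0.0, 0.001]
ft_force: [-0.9, 0.2, 6.5]
opening: 29.3
grip_force: 39.5
```

Call:
move_arm(rows="-1 0 0 3 0; -1 0 0 5 0; -1 0.3 2 4 0; -1 0.3 4.5 1.5 0; -1 0.3 5 0 0; -1 0.3 5 0 0; -1 0.3 5 0 0; -1 0.3 5 0 0; -1 0.3 5 0 0; -1 0.3 5 0 0; -1 0.3 5 0 0; -1 0.3 5 0 0")

```text
time_s: 3.6
tcp_pos: [493.3, 136.8, 322.3]
tcp_rot: [0.682, 0.731, -0.0, -0.0]
ft_force: [0.9, -0.9, -1.9]
opening: 29.3
grip_force: 39.9
```

Call:
move_arm(rows="-1 0.3 5 0 0; -1 0.3 4.5 0 0; -1 0.1 3 0 0; -1 0 0 0 0; -1 0 0 0 0")

```text
time_s: 4.1
tcp_pos: [500.4, 260.1, 322.0]
tcp_rot: [0.681, 0.732, -0.001, -0.0]
ft_force: [-0.0, -0.4, -2.0]
opening: 28.6
grip_force: 39.9
```

```bash
python3 - <<'E'
from h import *
print(telemetry.observe()['tcp_pos'],telemetry.observe()['opening'])
E
```

```text
[500.40405349 260.07726664 321.9739636 ] 28.592131626079322
```

Call:
move_arm(rows="-1 0.1 0.3 -4 0; -1 0 0 -3 0; -1 0 0 -1.5 0; -1 0 0 -0.8 0; -1 0 0 0 0; -1 0 0 0 0")

```text
time_s: 4.7
tcp_pos: [502.6, 262.1, 230.5]
tcp_rot: [0.682, 0.731, 0.001, 0.0]
ft_force: [0.1, -0.6, -2.2]
opening: 29.0
grip_force: 40.0
```

Call:
move_arm(rows="-1 0 0 -0.3 0; -1 0 0 -0.2 0; -1 0 0 0 0")

```text
time_s: 5.0
tcp_pos: [502.1, 262.6, 225.1]
tcp_rot: [0.682, 0.731, 0.0, 0.0]
ft_force: [-0.3, 0.2, -1.3]
opening: 29.2
grip_force: 40.0
```

Call:
move_arm(rows="1 0 0 0 0; 1 0 0 0 0; 1 0 0 0 0; 1 0 0 0 0; 1 0 0 2 0; 1 0 0 4 0; 1 0 0 4 0; 1 0 -2 0 0; 1 0.8 -4 0 0; 1 1.2 -4.5 0 0; 1 1.2 -4.5 0 0; 1 1.2 -4.5 0 0")

```text
time_s: 6.2
tcp_pos: [546.2, 66.0, 325.0]
tcp_rot: [0.682, 0.731, 0.0, 0.0]
ft_force: [1.2, -0.5, -0.5]
opening: 85.6
grip_force: 0.0
```

Call:
move_arm(rows="1 1.2 -4.5 0 0; 1 1.2 -4.5 0 0; 1 1.2 -4.5 0 0; 1 1.2 -4 -2 0; 1 0.6 -1.4 -2 0; 1 0 0 0 0; 1 0 0 0 0")

```text
time_s: 6.9
tcp_pos: [599.6, -121.4, 284.2]
tcp_rot: [0.682, 0.731, -0.0, -0.001]
ft_force: [0.6, -0.2, -0.4]
opening: 85.4
grip_force: 0.0
```

```bash
python3 - <<'E'
from h import *
print(telemetry.observe()['tcp_pos'])
d=grab('top','top1');grab('scene','scene1')
cv2.imwrite('pics/c2.png',cv2.resize(cv2.imread('pics/top1.png')[190:340,120:440],None,fx=2.5,fy=2.5))
E
```

```text
[ 599.58852332 -121.36981368  284.1892632 ]
```

View pics/c2.png

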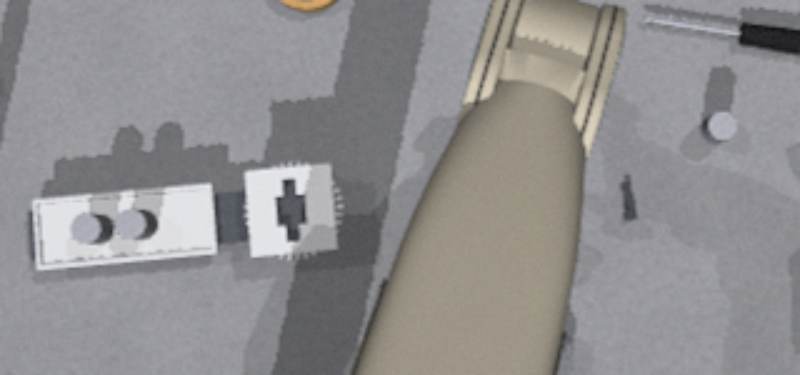

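The crop shows two weights upright in the tray at (90,229) and (134,224), the arm over wA, and wB untouched at (721,127). Next I pick wA.

Call:
move_arm(rows="1 0 0 -3 0; 1 0 0 -3 0; 1 0 0 -2.5 0; 1 0 0 -1.2 0; 1 0 0 0 0; -1 0 0 0 0; -1 0 0 0 0; -1 0 0 0 0; -1 0 0 0 0; -1 0 0 0 0; -1 0 0 0 0")

```text
time_s: 8.1
tcp_pos: [600.6, -121.7, 189.0]
tcp_rot: [0.682, 0.731, 0.0, 0.001]
ft_force: [-1.2, 0.2, 6.9]
opening: 29.0
grip_force: 39.6
```

Call:
move_arm(rows="-1 0 0 3 0; -1 0 0 5 0; -1 0 0 4 0; -1 -1 3 1.5 0; -1 -1.3 4.5 0 0; -1 -1.3 4.5 0 0; -1 -1.3 4.5 0 0; -1 -1.3 4.5 0 0; -1 -1.3 4.5 0 0; -1 -1.3 4.5 0 0; -1 -0.8 3.5 0 0; -1 0 0.8 0 0")

```text
time_s: 9.3
tcp_pos: [502.3, 224.4, 322.1]
tcp_rot: [0.68, 0.733, -0.0, -0.001]
ft_force: [-0.3, -0.6, -1.2]
opening: 29.3
grip_force: 39.9
```

Call:
move_arm(rows="-1 0 0 0 0; -1 0 0 0 0; -1 0 0 -4 0; -1 0 0 -3 0; -1 0 0 -2 0; -1 0 0 0 0; -1 0 0 0 0")

```text
time_s: 10.0
tcp_pos: [504.4, 220.4, 232.7]
tcp_rot: [0.683, 0.731, -0.0, -0.0]
ft_force: [0.4, -0.7, -1.1]
opening: 29.1
grip_force: 40.0
```

Call:
move_arm(rows="-1 0 0 -0.4 0; -1 0 0 -0.3 0; -1 0 0 0 0; 1 0 0 0 0; 1 0 0 0 0; 1 0 0 0 0; 1 0 0 0 0; 1 0 0 2 0; 1 0 0 4 0; 1 0 0 4 0; 1 0 0 0 0")

```text
time_s: 11.1
tcp_pos: [506.7, 222.5, 332.2]
tcp_rot: [0.682, 0.731, 0.005, 0.003]
ft_force: [1.0, 0.9, 1.3]
opening: 85.5
grip_force: 0.0
```

```bash
python3 - <<'E'
from h import *
o=telemetry.observe();print(o['tcp_pos'],o['tcp_rot'],o['qpos'])
t=load('top0')
for k in [(346,284),(349,286),(340,300),(337,297),(343,292)]: print(at(t,*k,68))
d=grab('top','top2');e=grab('scene','scene2')
a=cv2.resize(cv2.imread('pics/top2.png')[180:345,120:440],None,fx=2.5,fy=2.5)[:300]
b=cv2.resize(cv2.imread('pics/scene2.png')[150:270,220:440],None,fx=3.6,fy=3.6)[:300,:800]
cv2.imwrite('pics/c3.png',np.vstack([cv2.resize(cv2.imread('pics/top2.png')[225:345,120:440],None,fx=2.5,fy=2.5),cv2.resize(cv2.imread('pics/scene2.png')[150:270,200:440],(800,300))]))
E
```

```text
[506.72305105 222.51792638 332.15904167] [0.68204473 0.7312848  0.00531375 0.00304823] [ 2.96960575e-01  1.95450066e-01 -2.88628263e-01  1.07446600e+00
  2.99447352e-05  1.79810572e+00]
[ 482.7 -158.9   68. ]
[ 477.6 -166.1   68. ]
[ 443.9 -143.3   68. ]
[ 451.4 -136.1   68. ]
[ 463.3 -151.1   68. ]
```

View pics/c3.png

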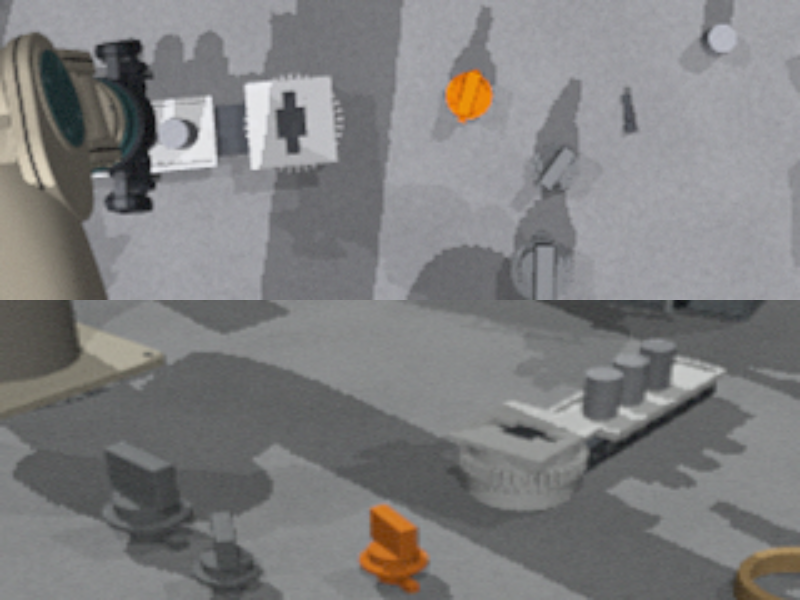

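Call:
move_arm(rows="1 -0.2 -2 0 5; 1 -0.4 -4 0 6; 1 -0.5 -4.2 0 6; 1 -0.5 -4.2 0 6; 1 -0.5 -4.2 0 6; 1 -0.5 -4.2 0 6; 1 -0.5 -4.2 -0.5 6; 1 -0.5 -4.2 -0.5 6; 1 -0.4 -3.8 -1 4; 1 -0.3 -2.3 -1 0; 1 0 0 0 0; 1 0 0 0 0")

```text
time_s: 12.4
tcp_pos: [460.1, -151.2, 294.2]
tcp_rot: [0.301, 0.953, 0.001, -0.002]
ft_force: [0.5, -0.5, -0.4]
opening: 85.2
grip_force: 0.0
```

Call:
move_arm(rows="1 0.3 0 -3 0; 1 0 0 -3 0; 1 0 0 -1.5 0; 1 0 0 -0.9 0; 1 0 0 0 0; 0 0 0 0 0; -1 0 0 0 0; -1 0 0 0 0; -1 0 0 0 0; -1 0 0 0 0; -1 0 0 0 0; -1 0 0 0 0", newtons=60)

```text
time_s: 13.6
tcp_pos: [464.4, -151.7, 212.3]
tcp_rot: [0.301, 0.954, -0.0, 0.001]
ft_force: [-0.8, -0.5, 3.7]
opening: 13.0
grip_force: 58.9
```

Call:
move_arm(rows="-1 0 0 2 0; -1 0 0 4 0; -1 0 0 4 0; -1 0.4 2 1 4; -1 0.6 4 0 5; -1 0.8 4.2 0 6; -1 0.8 4.2 0 6; -1 0.8 4.2 0 6; -1 0.8 4.2 0 6; -1 0.5 2.4 0 6; -1 0.1 1 0 0; -1 0 0 0 0")

```text
time_s: 14.8
tcp_pos: [511.7, 111.4, 321.0]
tcp_rot: [-0.035, 0.999, -0.0, -0.001]
ft_force: [0.5, 0.6, -0.7]
opening: 13.0
grip_force: 58.7
```

```bash
python3 - <<'E'
from h import *
o=telemetry.observe();print(o['tcp_pos'],o['tcp_rot'],o['opening'])
e=grab('scene','scene3')
cv2.imwrite('pics/c4.png',cv2.resize(cv2.imread('pics/scene3.png')[140:250,300:440],None,fx=5,fy=5,interpolation=cv2.INTER_CUBIC))
P=o['tcp_pos']
c=P+[0,0,-161-51]
a=np.radians(4)
print('foot',proj(e,c),'lugs',[proj(e,c+28*k*np.array([np.cos(a),np.sin(a),0])) for k in(1,-1)])
E
```

```text
[511.65299866 111.42971695 321.04378616] [-3.49403398e-02  9.99389100e-01 -1.82002973e-04 -7.52262418e-04] 13.039430151292288
foot (np.float64(358.4133619951688), np.float64(186.91492171333095)) lugs [(np.float64(367.9713169329468), np.float64(190.4642717855543)), (np.float64(349.0922981718927), np.float64(183.45354124337496))]
```

View pics/c4.png

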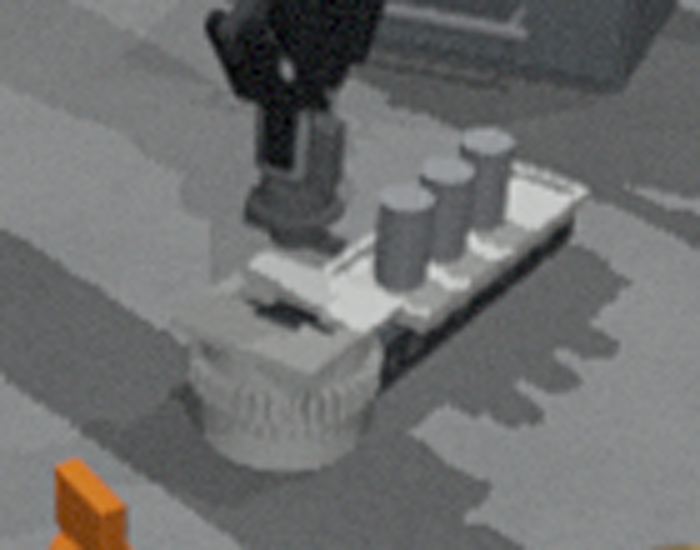

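Call:
move_arm(rows="-1 0.2 -0.1 -2 0; -1 0 0 -1.2 0; -1 0 0 0 0; -1 0 0 0 0; -1 0 0 0 0")

```text
time_s: 15.35
tcp_pos: [514.3, 109.1, 290.3]
tcp_rot: [-0.034, 0.999, -0.0, 0.0]
ft_force: [0.4, 0.0, -1.4]
opening: 13.1
grip_force: 58.8
```

Call:
move_arm(rows="-1 0 0.1 -0.5 0; -1 0 0 -0.4 0; -1 0 0 -0.3 0; -1 0 0 0 0; -1 0 0 0 0")

```text
time_s: 15.85
tcp_pos: [514.0, 110.4, 277.4]
tcp_rot: [-0.035, 0.999, -0.001, -0.0]
ft_force: [0.4, -2.3, -2.7]
opening: 13.1
grip_force: 58.7
```

Call:
move_arm(rows="-1 0 0 -0.4 0; -1 0 0 -0.3 0; -1 0 0 0 0; -1 0 0 0 0")

```text
time_s: 16.25
tcp_pos: [514.2, 110.3, 270.9]
tcp_rot: [-0.035, 0.999, -0.001, 0.0]
ft_force: [0.8, -4.5, 2.3]
opening: 13.3
grip_force: 59.5
```

Call:
move_arm(rows="-1 0 -0.1 0 0; -1 0 0 -0.3 0; -1 0 0 -0.2 0; -1 0 0 0 0; -1 0 0 0 0")

```text
time_s: 16.75
tcp_pos: [514.3, 109.7, 266.0]
tcp_rot: [-0.035, 0.999, 0.0, 0.0]
ft_force: [0.2, -1.4, 5.7]
opening: 12.7
grip_force: 59.8
```

Call:
move_arm(rows="-1 0 0 0 -5; -1 0 0 0 -7; -1 0 0 0 -7; -1 0 0 0 -7; -1 0 0 0 -7; -1 0 0 0 -7; -1 0 0 0 -7; -1 0 0 0 -7; -1 0 0 0 -7; -1 0 0 0 -7; -1 0 0 0 -7; -1 0 0 0 0", newtons=80)

```text
time_s: 17.95
tcp_pos: [513.6, 109.0, 265.7]
tcp_rot: [0.582, 0.813, -0.001, 0.0]
ft_force: [-1.4, -4.9, 5.0]
opening: 12.7
grip_force: 82.3
```

Call:
move_arm(rows="-1 -0.05 -0.1 0 -6; -1 0 0 0 -6; -1 0 0 0 -5; -1 0 0 0 0; -1 0 0 0 0")

```text
time_s: 18.45
tcp_pos: [513.5, 108.5, 266.0]
tcp_rot: [0.695, 0.719, -0.0, 0.0]
ft_force: [-0.1, -2.8, 4.6]
opening: 12.7
grip_force: 82.3
```

```bash
python3 - <<'E'
from h import *
o=telemetry.observe();print({k:o[k].round(3) for k in('tcp_pos','tcp_rot','ft_force','wrist_torque','qpos')})
e=grab('scene','scene4')
cv2.imwrite('pics/c5.png',cv2.resize(cv2.imread('pics/scene4.png')[140:250,300:440],None,fx=5,fy=5,interpolation=cv2.INTER_CUBIC))
E
```

```text
{'tcp_pos': array([513.482, 108.48 , 265.951]), 'tcp_rot': array([ 0.695,  0.719, -0.   ,  0.   ]), 'ft_force': array([-0.061, -2.79 ,  4.591]), 'wrist_torque': array([-0.839,  0.124,  0.156]), 'qpos': array([ 8.500e-02,  2.160e-01, -4.190e-01,  9.360e-01, -1.000e-03,
        1.621e+00])}
```

View pics/c5.png

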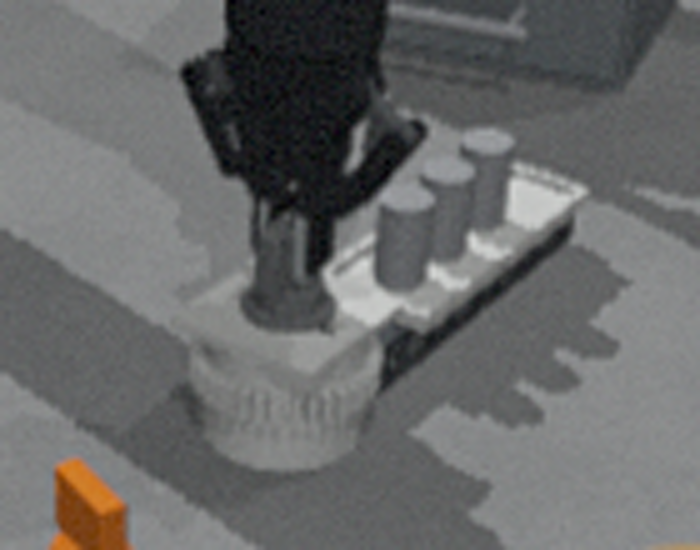

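Seated and turned about 92°, the wrist torque of 0.156 N m matches the spring, and the flange sits on the turret face. I'm handing it in.

```bash
python3 -c "
from cell import robot
print(robot.job_done())"
```

```text
the job is handed in; nothing more can be done
None
```

I handed the job in at about 18.5 s, with the arm still gripping the cap seated in the socket and turned about 92° clockwise, three weights upright in the tray and the fourth left on the bench; the system gave no verdict.

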